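Fill the table caddy

ROBOT

A 7-joint arm with a two-finger parallel gripper is mounted at the origin on a cart in front of the work surface, level with it; the furniture and walls round the work are solid. World frame = base frame: x ahead of the robot, y to its left, z up, the work surface at z = 0. Lengths are in m, angles in rad, forces in N, time in s.
With the tool pointing down it reaches from about 0.4 to 0.85 m from the base axis. Payload 4.5 kg.
Tool frame: the origin (TCP) lies on the mounting face of the last link; the fingertips stand 173 mm ahead of it and the grasp point (between the pads) lies 155 mm ahead of it; z points along the fingers, y is the line along which they close (so a half turn about z gives the same grasp; the last joint's range is limited). The gripper opens to 85 mm and grips with 20 to 120 N. Pads are 22 mm wide; open, the fingers measure 114 mm over their backs; the gripper's body (76 mm by 85 mm) begins 54 mm behind the grasp point. The pads swing forward as they close: fully open they stand 13 mm farther back than shut.
Start: joints at [-1.174, 0.689, -0.195, 1.565, 0.157, 0.902, -0.215], TCP at [0.222, 0.584, 0.405] pointing down, gripper open.
Joint ranges: [-3.01, 3.01], [-0.46, 2.08], [-1.47, 1.51], [0.13, 2.56], [-1, 4.14], [0.04, 2.09], [-2.66, 2.66]. Speed limits (rad/s): [2.57, 2.57, 3.14, 3.14, 3.14, 3.14, 3.14].

INTERFACE

Orientations are given as a unit quaternion [w, x, y, z].
In Python, from bench import env gives the robot as it stands. Calls block until the motion is done:
- env.movep(position, orientation): joint-space move of the TCP to a pose.
- env.move_linear(position, attitude=None, rate=0.15): straight line of the TCP; attitude=None keeps the orientation; rate is the mean speed in m/s.
- env.move_j(angles): joint-space move.
- env.move_gripper(opening): finger opening in m; the grip force is fixed at half the most; returns when the fingers have stopped.
- env.hold(seconds).
- env.inverse_kinematics(position, orientation): joint angles nearest the present ones, or None.
- env.state(): the state.
- env.snapshot(name): name is "scene" or "top"; returns the picture (384x512x3 uint8, red, green, blue); there is no depth.
- env.camera_model(name): a dict with "camera_matrix" (3x3 intrinsics, pixels), "rvec" (rotation vector, rad) and "tvec" (3), from world to camera coordinates, as OpenCV has them. Camera axes: x right, y down, z forward; pixel columns grow to the right and rows downward; lengths in m; the calibration is good to about 2 mm. A picture is of the moment at which its call begins. camera_model takes no time and is no camera call.
A pose or a line that the arm cannot do raises env.MotionError and nothing moves.
- env.sign_off(): hands the job in; it is judged then, once.
The state is a dict: "t": time; "qpos": joint angles; "joint_vel": joint speeds; "tau": joint torques, N m; "eef_pos": TCP position; "ee_rot": TCP orientation; "ft_force": force on the tool from outside, world axes, zero at the start; "wrist_torque": the same for the moment, N m; "width": finger opening in m; "finger_force": force on a finger pad.
Only numpy, scipy, OpenCV 4.12 (cv2) and the standard library are available. Lean on these libraries where they do the work, as an engineer would, in place of code of your own. Each camera call takes 0.05 s, during which the arm holds its last target. There are 200 camera calls.

TASK

Fill the wooden table caddy for the dining room: the jar with the green lid, the plain steel pepper shaker, the small herb jar with the white cap and the green box of toothpicks each stand upright in the pocket cut to its size, right down on the pocket's floor. The kitchen keeps its own look-alikes: leave the yellow-lidded jar, the red-capped jar, the blue-topped shaker and the beaker of loose toothpicks standing where they are. Set the things down rather than dropping them, and do not push the caddy away.

Things in the scene. Friction and masses are not known exactly. Their poses are not given: they have to be found in the camera images.
- caddy: Loose pale beech block, 186 x 186 mm, top at 40 mm, 1.3 kg, steel bow handle on each x end (228 mm over both), at any yaw. Origin: centre of the underside, z up. Four pockets in its top, chamfered, floors 10 mm above the origin (30 mm deep); centres in the caddy's x, y given with each thing: round 82 (-46, 44), 74 (46, 47), 63 mm (-46, -50); oblong 46 along x by 68 along y (46, -48).
- chili_jar: Belongs in the caddy. Glass jar with a GREEN lid, pinkish filling and a green label, nearly round: 64 mm (own x) by 68 mm (own y), 84 mm high, about 0.25 kg. Its pocket: round 82 mm, at (-46, 44) mm in the caddy's frame. Origin at the centre of the underside, z up. Stands on the worktop.
- pepper: Belongs in the caddy. Plain steel pepper shaker, all grey, round, 58 mm across at the foot, slightly narrower at the top, 95 mm high, about 0.16 kg. Its pocket: round 74 mm, at (46, 47) mm in the caddy's frame. Origin at the centre of the underside, z up. Stands on the worktop.
- herb_jar: Belongs in the caddy. Small herb jar with a WHITE cap (dark disc on top), white and navy label, round, 47 mm across, 98 mm high, about 0.11 kg. Its pocket: round 63 mm, at (-46, -50) mm in the caddy's frame. Origin at the centre of the underside, z up. Stands on the worktop.
- toothpick_box: Belongs in the caddy. Dark green upright card box of toothpicks, 30 mm (own x) by 52 mm (own y), 75 mm high, about 0.06 kg; grip it across the 30 mm. Its pocket: oblong, at (46, -48) mm in the caddy's frame; the 52 mm side goes along the caddy's y, either way round. Origin at the centre of the underside, z up. Stands on the worktop.
- yellow_lid_jar: The kitchen's own, stays where it stands: the same jar as the green-lidded one but with a YELLOW lid, 66 x 68 mm, 86 mm high. Origin at the centre of the underside, z up. Stands on the worktop.
- red_cap_jar: The kitchen's own, stays where it stands: the same small jar as the herb jar but with a RED cap, 48 mm across, 99 mm high. Origin at the centre of the underside, z up. Stands on the worktop.
- blue_top_shaker: The kitchen's own, stays where it stands: the same steel shaker but with a BLUE top, 58 mm across, 96 mm high. Origin at the centre of the underside, z up. Stands on the worktop.
- pick_beaker: The kitchen's own, stays where it stands: clear beaker full of loose toothpicks, round, 73 mm across, 124 mm high. Origin at the centre of the underside, z up. Stands on the worktop.
Mind the look-alikes: they are no part of the job. Leave any orange look-alike of the herb_jar alone.

How it is judged:
By the outcome, as a careful person would: the job done as asked, in the order asked, and still so for the second after the job is handed in, with the robot touching nothing.
It also fails if it takes over 102 s, if anything falls off the work surface, if the arm or the gripper's body presses on something with over 40 N, if the wrist force passes 120 N, or if a joint passes its speed limit or range.

## Working session

There is one attempt and no reset: what is moved stays moved. The work goes in short steps, each a Python script; the robot and the scene stay as the last script left them, time stands still between calls to the robot, and variables do not carry over. Pictures are saved under pics/ and viewed, at most 14 in all, crops included, and the job is handed in when it is done.

```bash
ls; mkdir -p pics; python3 - <<'E'
from bench import env
import cv2,numpy as np
for n in("scene","top"):
    im=env.snapshot(n); cv2.imwrite(f"pics/{n}0.png",im[:,:,::-1]); 
    m=env.camera_model(n); R=cv2.Rodrigues(m["rvec"])[0]
    print(n,m["camera_matrix"],-R.T@np.ravel(m["tvec"]),R)
s=env.state();print(s["t"],s["ee_rot"],s["eef_pos"])
E
```

```text
pics
scene [[447.44054767   0.         257.5995428 ]
 [  0.         447.44054767 189.97077102]
 [  0.           0.           1.        ]] [-0.71476769  0.76978518  0.76269981] [[-0.55687159 -0.83037613 -0.01922286]
 [-0.36253258  0.26381597 -0.89385193]
 [ 0.7473046  -0.49079183 -0.44795002]]
top [[350.89560927   0.         257.64593223]
 [  0.         350.89560927 198.18332801]
 [  0.           0.           1.        ]] [ 0.29527282 -0.01081409  1.1739416 ] [[ 2.09763911e-02 -9.99779656e-01 -7.93666605e-04]
 [-9.83644522e-01 -2.04958010e-02 -1.78950767e-01]
 [ 1.78895070e-01  4.53442709e-03 -9.83857710e-01]]
0.1 [-1.01656285e-04  1.80364935e-01  9.83599408e-01 -8.27004006e-04] [0.2217055  0.58403421 0.40396365]
```

View pics/scene0.png

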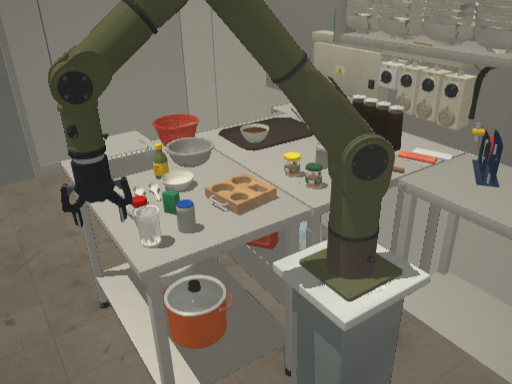

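View pics/top0.png

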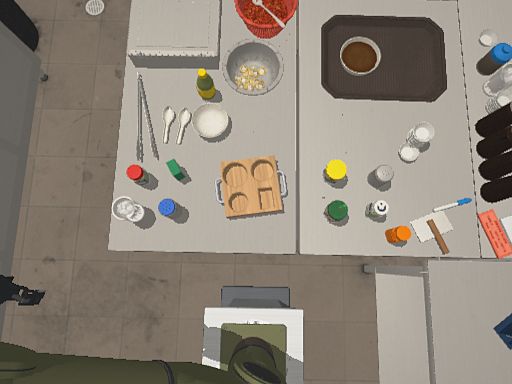

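The top view shows the caddy near (252,187), green jar (338,210), yellow jar (336,170), pepper (383,175), herb jar (378,209), orange look-alike (399,234), green box (175,170), red jar (136,173), beaker (128,208) and blue shaker (167,207). I'll enlarge the parts that matter.

```bash
python3 - <<'E'
import cv2,numpy as np
im=cv2.imread("pics/top0.png")
a=cv2.resize(im[150:225,115:295],None,fx=4.4,fy=4.4,interpolation=cv2.INTER_CUBIC)
b=cv2.resize(im[115:250,305:485],None,fx=4.4,fy=4.4,interpolation=cv2.INTER_CUBIC)
cv2.imwrite("pics/a.png",a);cv2.imwrite("pics/b.png",b)
E
```

```text
(no output)
```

View pics/a.png

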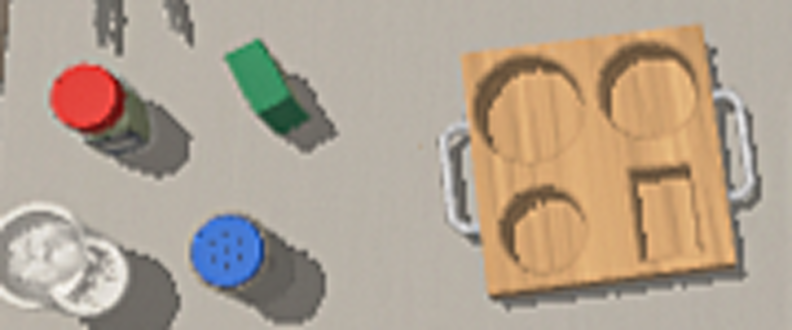

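View pics/b.png

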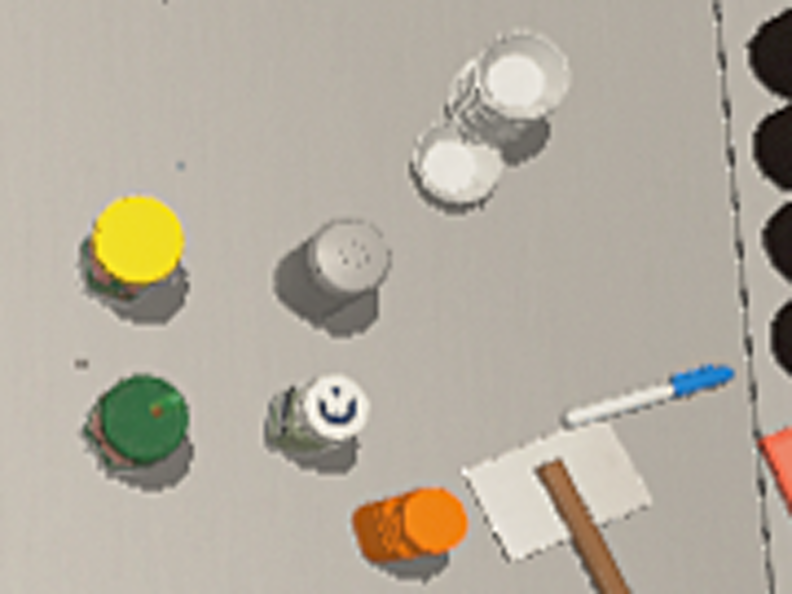

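```bash
cat > h.py <<'E'
from bench import env
import cv2,numpy as np
from scipy.spatial.transform import Rotation
def cast(name,uv,z):
    m=env.camera_model(name);R=cv2.Rodrigues(m["rvec"])[0];C=-R.T@np.ravel(m["tvec"])
    uv=np.atleast_2d(uv).astype(float);d=np.c_[uv,np.ones(len(uv))]@np.linalg.inv(m["camera_matrix"]).T@R
    return (C+d*((z-C[2])/d[:,2:]))[:,:2]
def blob(mask,box):            # biggest contour within a (c0,r0,c1,r1) box
    m=np.zeros_like(mask);c0,r0,c1,r1=box;m[r0:r1,c0:c1]=mask[r0:r1,c0:c1]
    return max(cv2.findContours(m,cv2.RETR_EXTERNAL,cv2.CHAIN_APPROX_NONE)[0],key=cv2.contourArea)
def rect(c,name,z):
    return cv2.minAreaRect((cast(name,c[:,0],z)*1000).astype(np.float32))
def quat(th):                  # tool down, closing along angle th
    y=np.array([np.cos(th),np.sin(th),0]);z=np.array([0,0,-1.])
    return np.roll(Rotation.from_matrix(np.c_[np.cross(y,z),y,z]).as_quat(),1)
E
python3 - <<'E'
from h import *
im=cv2.imread("pics/top0.png");hsv=cv2.cvtColor(im,cv2.COLOR_BGR2HSV)
rng=lambda lo,hi:cv2.inRange(hsv,lo,hi)
print("wood hsv",hsv[190,255],hsv[180,228],hsv[216,250],"box",hsv[165,172],hsv[176,180],"lid",hsv[208,337],"cap",hsv[203,378],hsv[209,376],"pep",hsv[172,384],"bg",hsv[150,360])
wood=rng((5,70,60),(22,255,255));c=blob(wood,(205,140,300,235));print("caddy",rect(c,"top",.04))
wood2=rng((5,70,150),(22,255,255));c=blob(wood2,(205,140,300,235));print("caddy bright",rect(c,"top",.04))
P=np.array([[530,112],[648,92],[543,230],[667,215]]);w=cast("top",(P+.5)/4.4-.5+[115,150],.04);print("pockets",w)
L=np.array([[-46,44],[46,47],[-46,-50],[46,-48]])/1e3
A,_=cv2.estimateAffinePartial2D(L,w);print(A,np.degrees(np.arctan2(A[1,0],A[0,0])))
for v in(60,90,110):
    c=blob(rng((60,120,v),(95,255,255)),(160,150,195,190));print("box",v,rect(c,"top",.075))
for v in(40,60,80):
    c=blob(rng((55,100,v),(95,255,255)),(315,190,360,230));print("chili",v,rect(c,"top",.084),cv2.minEnclosingCircle(c))
c=blob(rng((0,0,205),(180,40,255)),(360,190,395,225));print("herb",rect(c,"top",.098))
Q=np.array([[336,407],[352,257],[146,419]]);print("manual herb,pep,chili",[cast("top",(q+.5)/4.4-.5+[305,115],z) for q,z in zip(Q,(.098,.095,.084))])
E
```

```text
wood hsv [ 15 119 214] [ 15 119 212] [ 17  17 106] box [ 73 148 146] [ 74 131  78] lid [ 68 132 110] cap [ 19  15 236] [ 23  14 245] pep [ 18  26 195] bg [ 18  24 188]
caddy ((542.8857421875, 19.752456665039062), (190.52841186523438, 186.56309509277344), 8.609044075012207)
caddy bright ((544.5045166015625, 20.00859832763672), (187.37644958496094, 186.42343139648438), 8.547430992126465)
pockets [[ 0.57798606  0.07109603]
 [ 0.59541799 -0.0177502 ]
 [ 0.48778083  0.05847277]
 [ 0.50106226 -0.0337091 ]]Traceback (most recent call last):
  File "<stdin>", line 9, in <module>
cv2.error: OpenCV(4.12.0) /io/opencv/modules/calib3d/src/ptsetreg.cpp:1108: error: (-215:Assertion failed) count >= 0 && to.checkVector(2) == count in function 'estimateAffinePartial2D'
```

```bash
python3 - <<'E'
from h import *
im=cv2.imread("pics/top0.png");hsv=cv2.cvtColor(im,cv2.COLOR_BGR2HSV)
rng=lambda lo,hi:cv2.inRange(hsv,lo,hi)
y=np.radians(8.547-90);R=np.array([[np.cos(y),-np.sin(y)],[np.sin(y),np.cos(y)]])
L=np.array([[-46,44],[46,47],[-46,-50],[46,-48]])/1e3
print("pockets",[.5445,.02]+L@R.T)
for v in(60,90,110):
    c=blob(rng((60,100,v),(95,255,255)),(160,150,195,190));print("box",v,rect(c,"top",.075))
for v in(40,60,80):
    c=blob(rng((55,100,v),(95,255,255)),(315,190,360,230));print("chili",v,rect(c,"top",.084))
c=blob(rng((0,0,205),(180,40,255)),(360,190,395,225));print("herb",rect(c,"top",.098))
Q=np.array([[336,407],[352,257],[146,419]]);print("manual herb,pep,chili",[cast("top",(q+.5)/4.4-.5+[305,115],z) for q,z in zip(Q,(.098,.095,.084))])
for th in (y+np.pi/2,y-np.pi/2):
  for p in [(.46,-.25),(.55,-.38),(.46,-.38),(.577,.07)]:
    for z in(.215,.39):
        q=env.inverse_kinematics([*p,z],quat(th));print(p,z,None if q is None else np.round(q,2))
E
```

```text
pockets [[ 0.5811748   0.07202845]
 [ 0.59781458 -0.01850397]
 [ 0.48821874  0.0580581 ]
 [ 0.50386962 -0.03262293]]
box 60 ((583.2072143554688, 263.2530517578125), (72.07720947265625, 28.546419143676758), 33.0469856262207)
box 90 ((592.0391235351562, 268.68524169921875), (49.904869079589844, 28.617097854614258), 29.138038635253906)
box 110 ((592.4210815429688, 269.61004638671875), (49.32061004638672, 27.785511016845703), 31.89629554748535)
chili 40 ((462.7223815917969, -257.0644226074219), (56.85532760620117, 59.222896575927734), 45.1643180847168)
chili 60 ((462.7223815917969, -257.0644226074219), (56.85532760620117, 59.222896575927734), 45.1643180847168)
chili 80 ((462.7297058105469, -257.07171630859375), (56.85532760620117, 59.20220184326172), 45.1643180847168)
herb ((471.21600341796875, -388.9259948730469), (42.92255401611328, 41.0198974609375), 44.11526870727539)
manual herb,pep,chili [array([[ 0.47073547, -0.38885602]]), array([[ 0.58076834, -0.40598938]]), array([[ 0.46152723, -0.25799292]])]
(0.46, -0.25) 0.215 [ 0.49  0.87 -0.13  2.    0.36  0.29  0.21]
(0.46, -0.25) 0.39 [ 
[... 230 characters left out ...]
7]
(0.46, -0.38) 0.39 [ 0.66  0.66 -0.09  1.67  0.08  0.81  0.69]
(0.577, 0.07) 0.215 [-0.17  0.91 -0.04  1.83  0.09  0.4  -0.13]
(0.577, 0.07) 0.39 [-0.2   0.65  0.01  1.72 -0.    0.77 -0.05]
(0.46, -0.25) 0.215 [ 0.16  0.93  0.43  2.02 -0.99  0.41 -1.61]
(0.46, -0.25) 0.39 [-0.16  0.84  1.09  1.92 -0.91  0.98 -1.62]
(0.55, -0.38) 0.215 [ 0.22  1.1   0.65  1.57 -0.87  0.79 -1.74]
(0.55, -0.38) 0.39 [ 0.08  1.01  1.09  1.47 -0.92  1.23 -1.7 ]
(0.46, -0.38) 0.215 [ 0.37  0.98  0.44  1.8  -0.75  0.54 -1.69]
(0.46, -0.38) 0.39 [ 0.1   0.93  1.09  1.7  -0.91  1.11 -1.52]
(0.577, 0.07) 0.215 [ 0.2   1.01 -0.73  1.81  1.    0.74  2.2 ]
(0.577, 0.07) 0.39 [ 0.27  0.77 -0.85  1.7   0.67  0.99  2.46]
```

```bash
cat >> h.py <<'E'
YAW=np.radians(8.547-90);C0=np.array([.5445,.02]);HOV=.395
POCK={"chili":(-.046,.044),"pepper":(.046,.047),"herb":(-.046,-.050),"box":(.046,-.048)}
def show(tag):
    s=env.state();print(tag,"t%.1f w%.1f ff%.1f"%(s["t"],s["width"]*1e3,s["finger_force"] if np.isscalar(s["finger_force"]) else np.max(s["finger_force"])),np.round(s["eef_pos"],4),np.round(s["ft_force"],1))
def pick(xy,th,gz,opening=.085):
    z=gz+.155
    if env.state()["width"]<opening-.003 or opening<.08: env.move_gripper(opening)
    env.movep([*xy,HOV],quat(th)); env.move_linear([*xy,z],rate=.12); show("down")
    env.move_gripper(0.0); show("grip")
    env.move_linear([*xy,HOV],rate=.15); show("lift")
def place(name,th,gz,rel,c=C0,yaw=YAW):
    xy=c+Rotation.from_euler("z",yaw).as_matrix()[:2,:2]@POCK[name]
    z=gz+.155+.010; env.movep([*xy,HOV],quat(th)); env.move_linear([*xy,z+.045],rate=.2)
    env.move_linear([*xy,z+.003],rate=.06); env.hold(.15); f0=env.state()["ft_force"][2]; show("low")
    for dz in np.arange(.002,-.0061,-.001):
        env.move_linear([*xy,z+dz],rate=.03)
        if env.state()["ft_force"][2]-f0>2.5: break
    print("dz",dz); show("set"); env.move_gripper(rel); show("rel")
    env.move_linear([*xy,HOV],rate=.2)
E
python3 - <<'E'
from h import *
pick((.4625,-.2575),YAW+np.pi/2,.060)
E
```

```text
down t4.8 w85.3 ff0.0 [ 0.4627 -0.2577  0.2156] [ 0.6 -0.2 -0.3]
grip t5.2 w61.9 ff63.6 [ 0.4627 -0.2576  0.2158] [-0.5  0.6  4.7]
lift t6.5 w61.5 ff65.6 [ 0.4621 -0.2573  0.3942] [-0.9 -0.3 -3.8]
```

```bash
python3 - <<'E'
from h import *
place("chili",YAW+np.pi/2,.060,.085)
show("up")
im=env.snapshot("top");cv2.imwrite("pics/t1.png",im[:,:,::-1])
im=env.snapshot("scene")[:,:,::-1];cv2.imwrite("pics/s1.png",cv2.resize(im[130:260,110:340],None,fx=3,fy=3,interpolation=cv2.INTER_CUBIC))
E
```

```text
low t9.6 w61.9 ff65.7 [0.5814 0.072  0.2284] [ 0.6  0.1 -2.9]
dz 0.0
set t10.4 w61.8 ff66.0 [0.5812 0.072  0.2258] [-2.5  0.2  5.4]
rel t10.7 w85.2 ff0.0 [0.5812 0.072  0.2249] [-0.7 -0.2  0.5]
up t11.7 w84.9 ff0.0 [0.5807 0.072  0.394 ] [-0.3 -0.5 -0.6]
```

View pics/s1.png

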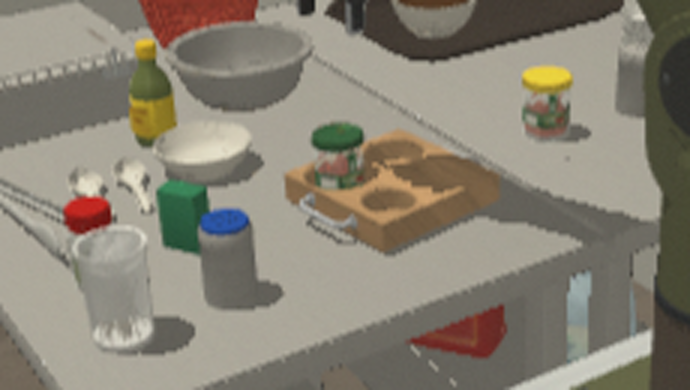

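The green jar stands in its pocket, seen at crop (338,155), and the floor contact came at the expected height. Next are the pepper shaker and the herb jar.

```bash
python3 - <<'E'
from h import *
T=YAW+np.pi/2
pick((.5807,-.406),T,.062); 
if env.state()["width"]>.03: place("pepper",T,.062,.085)
im=env.snapshot("top");cv2.imwrite("pics/t2.png",im[:,:,::-1])
b=cv2.cvtColor(im,cv2.COLOR_RGB2HSV)
cv2.imwrite("pics/t2c.png",cv2.resize(im[140:235,200:430,::-1],None,fx=3.4,fy=3.4,interpolation=cv2.INTER_CUBIC))
E
```

```text
down t15.2 w85.0 ff0.0 [ 0.581  -0.4062  0.2179] [-0.2 -0.4 -0.1]
grip t15.6 w56.9 ff64.2 [ 0.5814 -0.4063  0.2181] [ 1.  -0.9  5.6]
lift t16.9 w57.0 ff63.9 [ 0.5804 -0.4058  0.3937] [-1.  -0.3 -1.6]
low t20.1 w56.7 ff64.0 [ 0.598  -0.0185  0.2304] [-0.   0.6 -1.8]
dz 0.0
set t20.9 w56.9 ff64.4 [ 0.598  -0.0186  0.228 ] [-0.9  0.4  6.2]
rel t21.3 w85.1 ff0.0 [ 0.5978 -0.0185  0.2269] [-0.  0.  0.]
```

View pics/t2c.png

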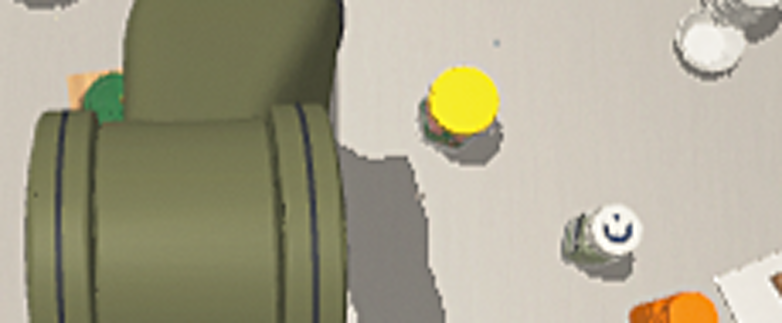

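The arm covers the caddy in this view. The herb jar at (615,230) and the yellow jar haven't moved. I'll pick the herb jar and look at the caddy from over there.

```bash
python3 - <<'E'
from h import *
T=YAW+np.pi/2
pick((.471,-.389),T,.064)
im=env.snapshot("top")[:,:,::-1];hsv=cv2.cvtColor(im,cv2.COLOR_BGR2HSV)
c=blob(cv2.inRange(hsv,(5,70,150),(22,255,255)),(205,140,300,235));print("caddy",rect(c,"top",.04))
cv2.imwrite("pics/t3c.png",cv2.resize(im[140:235,105:305],None,fx=3.8,fy=3.8,interpolation=cv2.INTER_CUBIC))
E
```

```text
down t25.4 w84.9 ff0.0 [ 0.4712 -0.3892  0.2197] [ 0.1  0.  -0.8]
grip t25.8 w48.5 ff61.9 [ 0.4711 -0.3892  0.2199] [-0.9  0.5  6.7]
lift t27.1 w48.1 ff61.8 [ 0.4707 -0.3888  0.394 ] [ 0.2  0.4 -1.2]
caddy ((544.4203491210938, 19.995933532714844), (187.437744140625, 186.42344665527344), 8.547430992126465)
```

View pics/t3c.png

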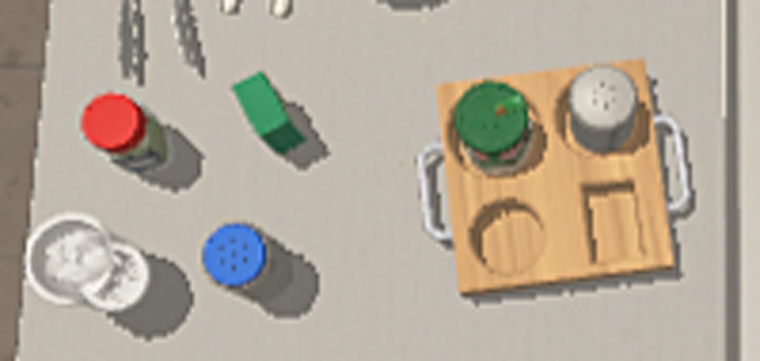

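The caddy hasn't moved, with the jar at (492,118) and the shaker at (602,95) both seated. Next I'll place the herb jar and then do the box.

```bash
python3 - <<'E'
from h import *
T=YAW+np.pi/2
place("herb",T,.064,.066)
pick((.592,.269),np.radians(-59.5),.056,.066)
im=env.snapshot("top")[:,:,::-1];cv2.imwrite("pics/t4.png",im)
im=env.snapshot("scene")[:,:,::-1];cv2.imwrite("pics/s4.png",cv2.resize(im[90:270,60:330],None,fx=2.9,fy=2.9,interpolation=cv2.INTER_CUBIC))
E
```

```text
low t30.6 w48.2 ff61.9 [0.4883 0.058  0.2323] [-0.2  0.  -0.6]
dz 0.0
set t31.3 w48.0 ff62.7 [0.4881 0.058  0.2297] [-1.3  0.3  7.8]
rel t31.7 w66.3 ff0.0 [0.4883 0.058  0.2289] [-0.3 -0.7 -0.4]
down t35.6 w66.0 ff0.0 [0.5923 0.2691 0.2118] [0.2 0.2 0.4]
grip t36.0 w29.2 ff59.4 [0.5923 0.2691 0.2115] [-0.9  0.1  3.1]
lift t37.4 w29.5 ff59.0 [0.5916 0.269  0.394 ] [-0.1 -0.5 -0.4]
```

View pics/t4.png

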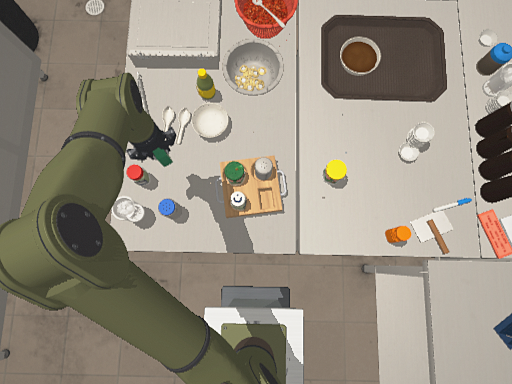

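View pics/s4.png

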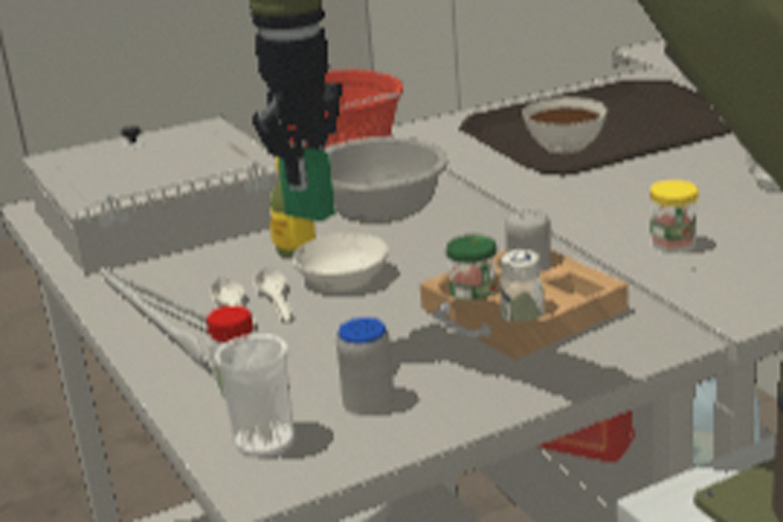

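The herb jar is seated, at (237,200) in the top view, and the gripper has the box. I'll place the box, back off to the right and check.

```bash
python3 - <<'E'
from h import *
place("box",YAW,.056,.050)
env.movep([.45,-.38,.42],quat(YAW+np.pi/2)); show("away")
im=env.snapshot("top")[:,:,::-1];hsv=cv2.cvtColor(im,cv2.COLOR_BGR2HSV)
c=blob(cv2.inRange(hsv,(5,70,150),(22,255,255)),(205,140,300,235));print("caddy",rect(c,"top",.04))
c=blob(cv2.inRange(hsv,(60,100,90),(95,255,255)),(252,165,290,225));print("box",rect(c,"top",.085))
cv2.imwrite("pics/t5.png",cv2.resize(im[140:235,105:305],None,fx=3.8,fy=3.8,interpolation=cv2.INTER_CUBIC))
im=env.snapshot("scene")[:,:,::-1];cv2.imwrite("pics/s5.png",cv2.resize(im[130:260,110:340],None,fx=3.3,fy=3.3,interpolation=cv2.INTER_CUBIC))
E
```

```text
low t40.5 w29.7 ff59.0 [ 0.504  -0.0326  0.2243] [ 0.   0.3 -0.7]
dz 0.0
set t41.3 w29.0 ff59.5 [ 0.5039 -0.0326  0.2214] [-1.   1.3  4.8]
rel t41.6 w50.3 ff0.0 [ 0.5039 -0.0326  0.2209] [0.3 0.3 0.3]
away t44.1 w50.4 ff0.0 [ 0.4505 -0.379   0.4194] [ 0.  -0.2  0.8]
caddy ((544.45751953125, 20.00152587890625), (187.36251831054688, 186.42344665527344), 8.547430038452148)
box ((503.96392822265625, -30.94220733642578), (50.7680778503418, 29.13726043701172), 10.403356552124023)
```

View pics/t5.png

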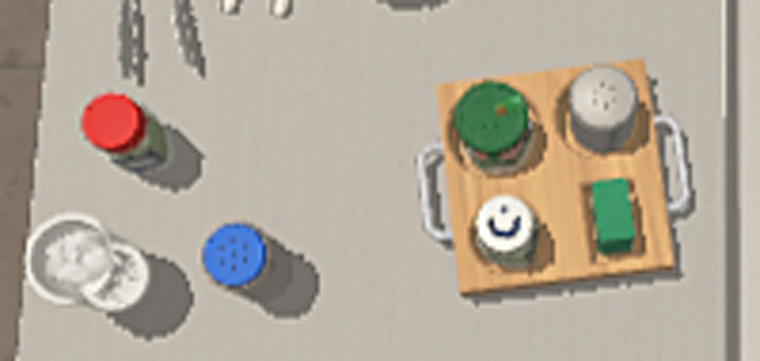

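View pics/s5.png

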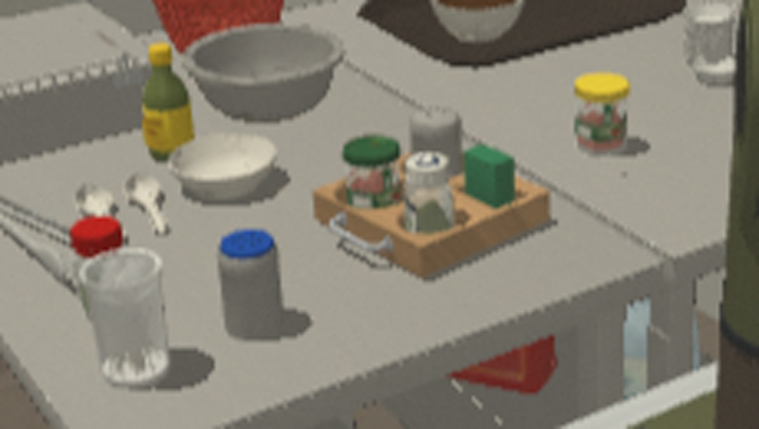

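All four stand upright in their pockets, the caddy hasn't moved, and the look-alikes are where they were.

```bash
python3 -c "
from bench import env
print(env.sign_off())"
```

```text
the job is handed in; nothing more can be done
None
```

The green-lidded jar, pepper shaker, herb jar and toothpick box each stand upright on the floor of their own pocket, the caddy and look-alikes were not moved, and I handed the job in at about 44 s.

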